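# Stand the percussion mortar on the hidden rail of a thin-topped riser

## Task

The riser's thin top sheet sags under load except over the one cross rail hidden beneath it: press along the sheet gently with the closed fingertips (a few newtons show it, 40 N would crack it) and feel where it stops giving. Then set the steel mortar down gently on the sheet, upright, centred over that rail and about midway between the sheet's two long edges. Let go of it, press down on its top with about 15 N for a moment to prove that it neither sinks nor rocks, and leave it standing there by itself with everything else undisturbed.

Things in the scene. Friction and masses are not known exactly. Their poses are not given: they have to be found in the camera images.
- riser: fixed bench riser, grey frame 600 mm long (its y), 174 deep (its x), 70 high, white sheet let flush into its top. Origin: centre of its underside; the unloaded sheet's top is at z = 70 mm (hanging up to 2 mm by its own weight). 10 mm skirts on the long sides do not carry the sheet; 40 mm wide beams at both ends do
- sheet_middle (a point): middle of the riser's top, 70 mm above its underside; axes as the riser's. Below the sheet, unseen, one straight cross rail about 20 mm wide runs along x from skirt to skirt; its middle lies anywhere from y = -90 to +90 mm from this point
- sheet: springy top sheet, 520 mm (y) by 150 (x) by 3, carried only by the end beams and the rail. Under 6 N it sinks less than 0.7 mm over the rail, 0.5 to 3 mm at 40 mm from the rail's middle, 2 to 23 mm half-way from rail to end; stiff again within 40 mm of the ends. Origin: middle of its end at riser y = -260 mm, half-way through its thickness; tilts as the sheet bends
- mortar_centre (a point): steel percussion mortar, about 0.83 kg, 70 mm high, upright and loose on the table in front of the riser. Round foot 60 mm wide up to 14 mm, sleeve 42 mm wide from 14 to 56 mm (grip it here), pestle head 34 mm wide from 58 to 70 mm, flat on top; the pestle is tight, all one piece. This point: on its axis, 35 mm above its underside
- jar_centre (a point): amber glass sample jar with a black lid, 48 mm in diameter, 62 mm high, loose; leave alone. This point: on its axis, half-way up
- brush_centre (a point): sieve brush lying on the table, 150 mm long, 16 mm thick, loose; leave alone. This point: on its axis, 10 mm up, 75 mm from the handle's end
- sieve_centre (a point): open stainless sieve, 100 mm in diameter, 40 mm high, loose; leave alone. This point: on its axis, half-way up
- vial_centre (a point): small glass vial with a white cap, 22 mm in diameter, 45 mm high, standing on one end beam of the riser, loose; leave alone. This point: on its axis, half-way up
- cup_centre (a point): white plastic titration cup, 56 mm wide at the rim, 75 mm high, loose; leave alone. This point: on its axis, half-way up
Not all that is in view belongs to the job. Leave any pink or red look-alike of the part that bears mortar_centre alone.

How it is judged (in metres and radians):
On the way, in this order (a step that is already met when the one before it is completed fails the run):
1. the fingertips press on the sheet (3 N or more) while the mortar still stands where it was (contact force between the fingers and sheet above 3 N and distance of mortar_centre from where it was at the start of the episode below 0.02 m), for 0.1 s.
2. the mortar stands upright by itself on the sheet, let go of (contact force between mortar and sheet above 4 N and contact force between the fingers and mortar below 0.1 N and z of mortar_centre in the frame of riser above 0.095 m and angle between mortar's own z axis and vertical below 0.06 rad and linear speed of mortar below 0.02 m/s and x of mortar_centre in the frame of riser between -0.04 and 0.04 m and y of mortar_centre in the frame of riser between -0.14 and 0.14 m), for 0.3 s.
3. pressed down with the fingers, so that it bears on the sheet with 18 N or more (its weight of 7 to 9 N included), it sinks less than 1 mm and leans less than 1.1 degrees (contact force between mortar and sheet above 18 N and contact force between the fingers and mortar above 5 N and z of mortar_centre in the frame of riser above 0.104 m and angle between mortar's own z axis and vertical below 0.02 rad and x of mortar_centre in the frame of riser between -0.04 and 0.04 m and y of mortar_centre in the frame of riser between -0.14 and 0.14 m), for 0.3 s.
At the end, for the whole second after the job is handed in: The mortar stands by itself, at rest, on the sheet over the hidden rail: sunk less than 1 mm, leaning less than 1.1 degrees, its axis within 40 mm of the sheet's middle line between the long edges and within 140 mm of the middle of its length; nothing touches it but the sheet (z of mortar_centre in the frame of riser between 0.104 and 0.108 m and angle between mortar's own z axis and vertical below 0.02 rad and x of mortar_centre in the frame of riser between -0.04 and 0.04 m and y of mortar_centre in the frame of riser between -0.14 and 0.14 m and contact force between mortar and sheet above 4 N and contact force between the fingers and mortar below 0.1 N and linear speed of mortar below 0.01 m/s).
It fails at once if the fingers press on the bare sheet with more than 40 N (contact force between the fingers and sheet above 40 N).
It fails at once if the mortar is dropped, slammed or pressed on the sheet with more than 60 N (contact force between mortar and sheet above 60 N).
It fails at once if the jar, brush, sieve, vial or cup is shifted by more than 30 mm (distance of any of jar_centre, brush_centre, sieve_centre, vial_centre, cup_centre from where it was at the start of the episode above 0.03 m).
It also fails if it takes over 72 s, if anything falls off the work surface, if the arm or the gripper's body presses on something with over 40 N, if the wrist force passes 120 N, or if a joint passes its speed limit or range.

## Robot

A 6-joint arm with a two-finger parallel gripper is mounted at the origin on the work surface. World frame = base frame: x ahead of the robot, y to its left, z up, the work surface at z = 0. Lengths are in mm, angles in rad, forces in N, time in s.
With the tool pointing down it reaches from about 150 to 775 mm from the base axis. Payload 6.1 kg.
Tool frame: the origin (TCP) lies at the very end of the fingers, on their centre line; the grasp point (between the pads) lies 19 mm behind it; z points along the fingers, y is the line along which they close (so a half turn about z gives the same grasp; the last joint's range is limited). The gripper opens to 85 mm and grips with 20 to 120 N. Pads are 22 mm wide; open, the fingers measure 114 mm over their backs; the gripper's body (76 mm by 85 mm) begins 54 mm behind the grasp point. The pads swing forward as they close: fully open they stand 13 mm farther back than shut.
Start: joints at [1.196, 0.126, -0.04, 1.405, 0, 1.571], TCP at [192.188, 488.541, 231.295] pointing down, gripper open.
Joint ranges: [-2.72, 2.72], [-0.95, 1.95], [-1.27, 1.35], [-1.78, 2.02], [-1.46, 1.47], [-3.14, 3.14]. Speed limits (rad/s): [2.39, 2.39, 3.01, 3.14, 3.14, 3.14].

## Interface

Orientations are given as a unit quaternion [x, y, z, w].
In Python, from plant import bot, get_image, get_calibration, job gives the robot as it stands. The module is installed in compiled form; this text tells all that it offers.
- The arm moves only by the tool drive_tool, never from a script. Its argument "plan" is a list that holds one entry, the list of rows, each a list of 5 numbers: the closure, from 0 (fully open) to 1 (shut), then the shift along the tool's x, y, z in units of 60 mm (1.0 is 60 mm), then the turn about the tool's z in rad. In form: [[[fingers, dx, dy, dz, spin], ...]]. A call has 1 to 20 rows; each row is the pose to reach, as a shift and turn from the pose commanded when the call began, along the tool's axes at that moment; what a row does not reach only later rows make up. A row lasts 1/8 s, in which the tool goes at most 62.5 mm and 10.7 degrees, less where a joint would pass 70% of its speed; a pose out of reach is approached as far as the arm can. A call with a gripper value outside its range is refused whole. The fingers move at their own pace and stop on an object; "squeeze" is the grip in N (left out, the last holds). Time passes only in rows, so rows that repeat a pose let the fingers close. It gives the time, the measured TCP pose, the force, the opening and the grip force at its end, in the units of the state.
- bot.state(): the state, without advancing time (a new reading comes with each control period).
- get_image(name): name is "scene" or "top"; returns the picture (400x640x3 uint8, red, green, blue); there is no depth.
- get_calibration(name): a dict with "mtx" (3x3 intrinsics, pixels), "k1" (the pictures are not rectified: a ray, as slopes to the right and down, at radius r is drawn at 1 + k1 r^2 times it, then the intrinsics apply), "R" (3x3) and "t" (3): a world point X has camera coordinates R X + t. Camera axes: x right, y down, z forward; pixel columns grow to the right and rows downward; lengths in mm; the calibration is good to about 2 mm. A picture is of the moment at which its call begins. get_calibration takes no time and is no camera call.
- job.close_job(): hands the job in; it is judged then, once.
The state is a dict: "t": time; "joint_pos": joint angles; "qvel": joint speeds; "joint_efforts": joint torques, N m; "ee_pos": TCP position; "ee_rot": TCP orientation; "ft_force": force on the tool from outside, world axes, zero at the start; "moment": the same for the moment, N m; "grip_width": finger opening in mm; "gripper_force": force on a finger pad.
Only numpy, scipy, OpenCV 4.12 (cv2) and the standard library are available. Lean on these libraries where they do the work, as an engineer would, in place of code of your own. Each camera call takes 0.05 s, during which the arm holds its last target. There are 200 camera calls.

## Working session

There is one attempt and no reset: what is moved stays moved. The work goes in short steps, Python scripts to look and compute and a tool call to move; the robot and the scene stay as the last step left them, time stands still between calls to the robot, and variables do not carry over. Pictures are saved under pics/ and viewed, at most 10 in all, crops included, and the job is handed in when it is done.

Besides the shell and the picture viewer there is one more tool, called after "Request:" as name([rows], argument=value, ...), one row to a line, values as JSON. drive_tool: Moves the arm, as the interface text tells. Its arguments: {"type":"object","properties":{"plan":{"type":"array","items":{"type":"array","items":{"type":"array","items":{"type":"number"}}}},"squeeze":{"type":"number"}},"required":["plan"]}

```bash
mkdir -p pics; cat > h.py <<'E'
import numpy as np, cv2
from plant import bot, get_image, get_calibration, job
def ray(name,u,v):
    c=get_calibration(name);K=np.array(c["mtx"]);R=np.array(c["R"]);t=np.array(c["t"])
    p=np.linalg.solve(K,[u,v,1.])[:2];q=p.copy()
    for _ in range(20): q=p/(1+c["k1"]*(q@q))
    return -R.T@t, R.T@np.r_[q,1]
def onz(name,u,v,z):
    o,d=ray(name,u,v);return o+d*(z-o[2])/d[2]
def proj(name,X):
    c=get_calibration(name);K=np.array(c["mtx"])
    x=np.array(c["R"])@np.array(X,float)+np.array(c["t"]);q=x[:2]/x[2];q=q*(1+c["k1"]*(q@q))
    return (K@np.r_[q,1])[:2]
def snap(name,f):
    im=get_image(name);cv2.imwrite(f,cv2.cvtColor(im,cv2.COLOR_RGB2BGR));return im
E
python3 - <<'E'
from h import *
for n in("scene","top"):
    snap(n,f"pics/{n}0.png");c=get_calibration(n);print(n,c, -np.array(c["R"]).T@np.array(c["t"]))
print(bot.state())
E
```

```text
scene {'mtx': array([[373.29294774,   0.        , 318.21133745],
       [  0.        , 373.29294774, 199.19829034],
       [  0.        ,   0.        ,   1.        ]]), 'k1': -0.011961324049728146, 'R': array([[ 0.37476058,  0.92694963, -0.0178578 ],
       [ 0.69982745, -0.29546522, -0.65033979],
       [-0.60810859,  0.23122434, -0.75943351]]), 't': array([-223.40977115, -302.24293394, 1311.26047198])} [1092.63182966 -185.40800288  795.26492418]
top {'mtx': array([[508.78118857,   0.        , 313.63523707],
       [  0.        , 508.78118857, 199.97906244],
       [  0.        ,   0.        ,   1.        ]]), 'k1': -0.16046945779534263, 'R': array([[-0.02814403, -0.99957758,  0.00725069],
       [-0.99510223,  0.02732893, -0.09499833],
       [ 0.09476004, -0.00988882, -0.99545103]]), 't': array([  12.28355403,  504.17227637, 1697.54962309])} [ 341.18878839   15.2866334  1737.63397249]
{'t': 0.1, 'joint_pos': array([ 1.19598060e+00,  1.26351626e-01, -4.04806948e-02,  1.40538062e+00,
        2.78141848e-05,  1.57081972e+00]), 'qvel': array([ 1.03390265e-03, -1.61404464e-03,  2.03972965e-03,  6.02097864e-04,
       -4.62414822e-04, -5.90936319e-05]), 'joint_efforts': array([ 2.07120020e-04, -4.36907780e+01,  3.53604841e+01,  1.38234766e-02,
        1.29275386e-04, -9.07647888e-06]), 'ee_pos': array([192.06870856, 488.23289855, 230.60161534]), 'ee_rot': array([ 1.86324228e-01,  9.82488056e-01, -6.93316209e-04, -1.45622243e-04]), 'ft_force': array([-0.25433362, -0.33269306, -0.05355446]), 'moment': array([ 0.02917028, -0.02064458,  0.04455342]), 'gripper_force': 0.0, 'grip_width': 85.43941546605528}
```

View pics/scene0.png

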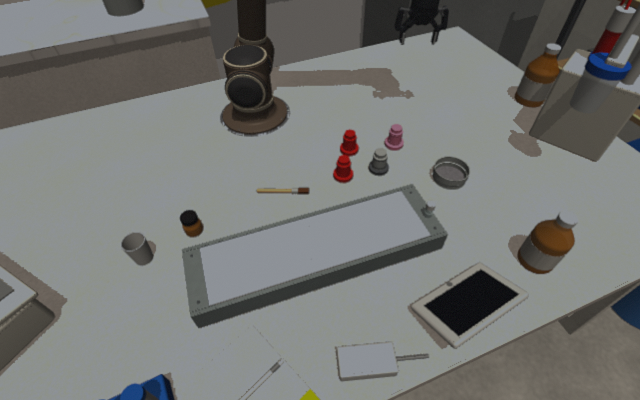

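View pics/top0.png

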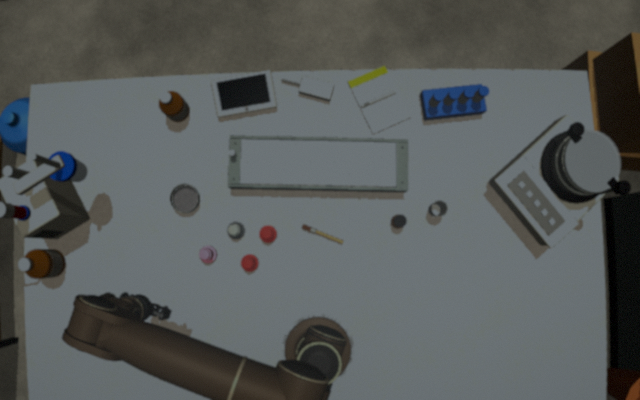

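The steel mortar candidates are these:
- Grey: scene (379,160), top (235,230).
- Red: scene (349,142) and (344,167), top (268,233) and (250,263).
- Pink: scene (396,136), top (208,254).

Only the grey one fits "steel", and the red and pink ones are decoys. I'll confirm it in a crop and measure.

```bash
cat > m.py <<'E'
from h import *
s=cv2.cvtColor(cv2.imread("pics/scene0.png"),cv2.COLOR_BGR2RGB);t=cv2.cvtColor(cv2.imread("pics/top0.png"),cv2.COLOR_BGR2RGB)
a=cv2.resize(s[110:220,310:480],None,fx=4,fy=4,interpolation=cv2.INTER_CUBIC)
cv2.imwrite("pics/crop_s.png",a[:,:,::-1])
b=cv2.resize(t[120:280,180:380],None,fx=4,fy=3.7,interpolation=cv2.INTER_CUBIC)
b=cv2.resize(t[125:275,180:380],None,fx=4,fy=4,interpolation=cv2.INTER_CUBIC)
cv2.imwrite("pics/crop_t.png",b[:,:,::-1])
print("riser corners z70",[onz("top",*p,70).round() for p in((229,136),(408,139),(407,191),(229,188))])
print("riser scene z70",[onz("scene",*p,70).round() for p in((184,250),(408,189),(446,240),(196,312))])
for n,p,z in(("top",(235,230),70),("scene",(380,153),70),("top",(268,233),70),("top",(250,263),70),("top",(208,254),70),("top",(185,199),40),("top",(399,221),62),("scene",(349,132),70),("scene",(344,158),70),("scene",(397,128),70)):print(n,p,onz(n,*p,z).round())
# sheet white mask in top
hsv=cv2.cvtColor(t,cv2.COLOR_RGB2HSV);print(t[160,300],t[160,234],t[215,300],t[188,300])
E
python3 m.py
```

```text
riser corners z70 [array([723., 276.,  70.]), array([ 697., -324.,   70.]), array([ 521., -312.,   70.]), array([547., 278.,  70.])]
riser scene z70 [array([ 535., -309.,   70.]), array([570., 264.,  70.]), array([743., 262.,  70.]), array([ 697., -309.,   70.])]
top (235, 230) [408. 260.  70.]
scene (380, 153) [420. 263.  70.]
top (268, 233) [395. 151.  70.]
top (250, 263) [299. 212.  70.]
top (208, 254) [331. 350.  70.]
top (185, 199) [518. 433.  40.]
top (399, 221) [ 423. -282.   62.]
scene (349, 132) [300. 221.  70.]
scene (344, 158) [398. 160.  70.]
scene (397, 128) [341. 363.  70.]
[108 115 118] [54 58 56] [109 116 118] [61 65 62]
```

View pics/crop_s.png

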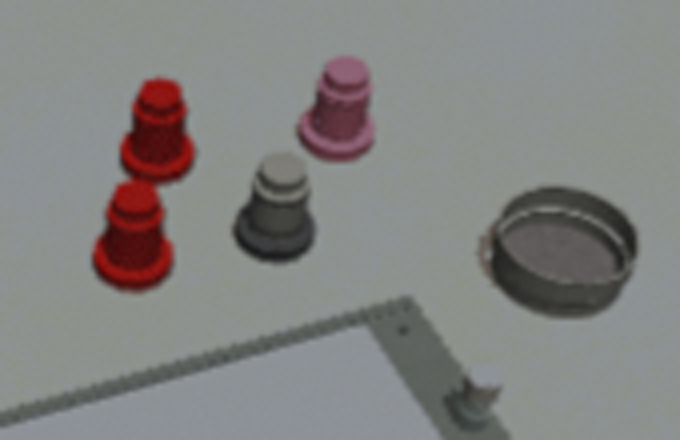

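View pics/crop_t.png

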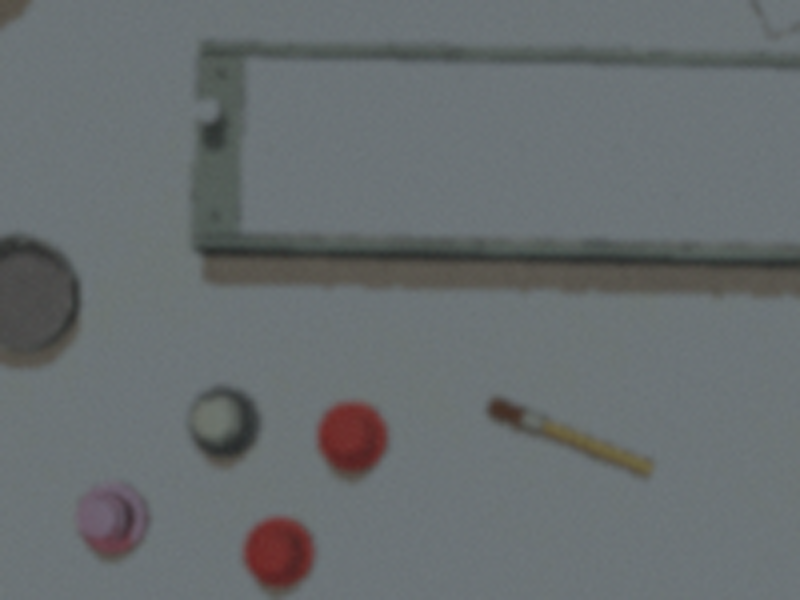

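The crop shows the steel-grey mortar at scene (379,160) / top (234,230). It is unmistakably grey, and the other three are red or pink. Next I'll get accurate mortar and sheet poses from both views.

```bash
cat > m2.py <<'E'
from h import *
for n,seed,thr in(("top",(320,163),None),("scene",(310,245),None)):
    im=cv2.imread(f"pics/{n}0.png");g=cv2.GaussianBlur(cv2.cvtColor(im,cv2.COLOR_BGR2GRAY),(3,3),0)
    hi=float(g[seed[1],seed[0]]);lo={"top":62,"scene":0}[n] or float(g[300,196+4]) 
    fr={"top":g[163,234],"scene":g[262,190]}[n]
    m=(g>(hi+float(fr))/2).astype(np.uint8)
    k,l=cv2.connectedComponents(m,connectivity=4);c,_=cv2.findContours((l==l[seed[1],seed[0]]).astype(np.uint8),cv2.RETR_EXTERNAL,cv2.CHAIN_APPROX_NONE)
    c=max(c,key=cv2.contourArea)[:,0].astype(float)
    w=np.array([onz(n,*p,70)[:2] for p in c],np.float32)
    r=cv2.minAreaRect(w);print(n,hi,fr,r)
    # side fits
    box=cv2.boxPoints(r);L=max(r[1]);
    for i in range(4):
        a,b=box[i],box[(i+1)%4]
        u=(b-a)/np.linalg.norm(b-a);nn=np.array([-u[1],u[0]]);s=(w-a)@u;d=(w-a)@nn
        q=w[(abs(d)<10)&(s>.12*np.linalg.norm(b-a))&(s<.88*np.linalg.norm(b-a))]
        vx,vy,x0,y0=cv2.fitLine(q,cv2.DIST_HUBER,0,.01,.01).ravel();print("  side",len(q),np.linalg.norm(b-a).round(),"ang",np.degrees(np.arctan2(vy,vx)).round(2),"mean",x0.round(1),y0.round(1))
def tri(a,b):
    (o1,d1),(o2,d2)=ray("top",*a),ray("scene",*b)
    x=np.linalg.lstsq(np.c_[d1,-d2],o2-o1,rcond=None)[0];p,q=o1+x[0]*d1,o2+x[1]*d2;return (p+q)/2,np.linalg.norm(p-q)
print(tri((234.25,229.5),(381,152)))
for z,p,q in((70,(234.25,229.5),(381,152)),):print(onz("top",*p,z),onz("scene",*q,z))
print("foot",onz("scene",310+275/4,110+232/4,8),onz("top",180+224/4,125+424/4,10))
print("vial",onz("scene",428,209,82),onz("top",233,155,100), "brush",onz("top",302,226,10),onz("top",343,242,10))
E
python3 m2.py
```

```text
top 114.0 83 ((623.5872192382812, -19.50616455078125), (520.2392578125, 150.16607666015625), 87.25616455078125)
  side 34 150.0 ang -2.7 mean 605.5 -279.0
  side 118 520.0 ang 87.31 mean 696.5 -23.6
  side 34 150.0 ang -2.92 mean 624.5 239.2
  side 120 520.0 ang 87.18 mean 552.7 -9.8
scene 145.0 97 ((629.7642822265625, -18.688751220703125), (518.950927734375, 148.73240661621094), 87.19469451904297)
  side 43 149.0 ang -2.61 mean 619.7 -277.1
  side 168 519.0 ang 87.22 mean 702.5 -27.4
  side 34 149.0 ang -2.17 mean 644.3 239.2
  side 153 519.0 ang 87.07 mean 557.0 -21.3
(array([411.60644603, 266.41095527,  65.38636579]), np.float64(7.771592665217945))
[409.70345522 262.1911722   70.        ] [417.05303671 267.34391645  70.        ]
foot [418.9453775  266.42499413   8.        ] [406.91498667 265.16529812  10.        ]
vial [655.26929678 267.45454822  82.        ] [652.23731651 258.82479382 100.        ] brush [418.00610938  40.11866674  10.        ] [359.81345665 -97.39899246  10.        ]
```

The sheet measures 520x150 in both views, as specified. Its centre is about (626,-19) and its long axis lies at 87.2°. The mortar is at about (413,265). I'll close the fingers, align the tool (x along riser y) and go above riser y=-90.

Request:
drive_tool([
  [[1, -5, -3.3, 0.2, 0.6], [1, -10.3, -6.64, 0.5, 1.245], [1, -10.3, -6.64, 0.5, 1.245], [1, -10.3, -6.64, 0.5, 1.245], [1, -10.3, -6.64, 0.5, 1.245], [1, -10.3, -6.64, 0.5, 1.245], [1, -10.3, -6.64, 0.5, 1.245], [1, -10.3, -6.64, 0.5, 1.245], [1, -10.3, -6.64, 1, 1.245], [1, -10.3, -6.64, 1.5, 1.245], [1, -10.3, -6.64, 2.2, 1.245], [1, -10.3, -6.64, 2.2, 1.245], [1, -10.3, -6.64, 2.2, 1.245], [1, -10.3, -6.64, 2.2, 1.245], [1, -10.3, -6.64, 2.2, 1.245], [1, -10.3, -6.64, 2.2, 1.245]],
], squeeze=40)

```text
t: 2.1
ee_pos: [621.7, -107.3, 101.1]
ee_rot: [0.724, 0.69, 0.001, 0.001]
ft_force: [0.1, 0.1, -0.2]
grip_width: -0.1
gripper_force: 0.0
```

```bash
python3 -c "
from h import *
s=bot.state();print(s)
im=snap('scene','pics/s1.png')
for z in (70,99): print(proj('scene',[s['ee_pos'][0],s['ee_pos'][1],z]))
"
```

```text
{'t': 2.1, 'joint_pos': array([-1.70960067e-01,  3.49902839e-01, -4.02003312e-02,  1.17837634e+00,
        1.77447159e-04,  1.44724868e+00]), 'qvel': array([-0.00279299,  0.00245271, -0.00050485, -0.00351027, -0.00108674,
       -0.00131273]), 'joint_efforts': array([-2.52016224e-01, -5.64968562e+01,  3.43418849e+01, -1.13333852e-02,
       -6.50296468e-03,  2.61880210e-03]), 'ee_pos': array([ 621.66446291, -107.2742626 ,  101.0777952 ]), 'ee_rot': array([0.72366879, 0.69014646, 0.00076133, 0.00087758]), 'ft_force': array([ 0.09045169,  0.14489554, -0.15976972]), 'moment': array([-0.05189948,  0.00195689,  0.00747078]), 'gripper_force': 0.0, 'grip_width': -0.0669950585910507}
[278.453863   251.11334691]
[277.1690395  244.04155856]
```

Request:
drive_tool([
  [[1, 0, 0, 0.35, 0], [1, 0, 0, 0.48, 0], [1, 0, 0, 0.5, 0], [1, 0, 0, 0.52, 0], [1, 0, 0, 0.54, 0], [1, 0, 0, 0.54, 0], [1, 0, 0, 0.54, 0]],
])

```text
t: 3.02
ee_pos: [621.6, -108.4, 68.0]
ee_rot: [0.724, 0.69, 0.0, 0.0]
ft_force: [-3.3, 1.5, 6.9]
grip_width: -0.2
gripper_force: 2.8
```

Request:
drive_tool([
  [[1, 0, 0, -0.07, 0], [1, 0.5, 0, -0.07, 0], [1, 0.5, 0, -0.03, 0], [1, 0.5, 0, -0.017, 0], [1, 0.5, 0, -0.017, 0], [1, 0.5, 0, -0.017, 0]],
])

```text
t: 3.78
ee_pos: [623.6, -77.3, 69.4]
ee_rot: [0.724, 0.69, 0.002, -0.0]
ft_force: [-1.3, 6.2, 8.7]
grip_width: -0.1
gripper_force: 4.3
```

Request:
drive_tool([
  [[1, 0, 0, -0.07, 0], [1, 0.5, 0, -0.07, 0], [1, 0.5, 0, -0.03, 0], [1, 0.5, 0, 0, 0], [1, 0.5, 0, 0, 0], [1, 0.5, 0, 0, 0]],
])

```text
t: 4.53
ee_pos: [624.7, -48.1, 69.7]
ee_rot: [0.724, 0.69, 0.001, -0.0]
ft_force: [-4.3, 6.6, 11.7]
grip_width: -0.1
gripper_force: 5.8
```

Request:
drive_tool([
  [[1, 0, 0, -0.07, 0], [1, 0.5, 0, -0.07, 0], [1, 0.5, 0, -0.03, 0], [1, 0.5, 0, 0, 0], [1, 0.5, 0, 0, 0], [1, 0.5, 0, 0, 0]],
])

```text
t: 5.28
ee_pos: [626.1, -18.4, 68.8]
ee_rot: [0.724, 0.69, 0.001, -0.0]
ft_force: [-1.1, 5.5, 7.4]
grip_width: 0.3
gripper_force: 3.6
```

Request:
drive_tool([
  [[1, 0, 0, -0.07, 0], [1, 0.5, 0, -0.07, 0], [1, 0.5, 0, -0.03, 0], [1, 0.5, 0, 0, 0], [1, 0.5, 0, 0, 0], [1, 0.5, 0, 0, 0]],
])

```text
t: 6.02
ee_pos: [627.3, 11.0, 68.1]
ee_rot: [0.724, 0.689, 0.0, 0.0]
ft_force: [-0.6, 1.6, 3.1]
grip_width: -0.2
gripper_force: 1.2
```

Request:
drive_tool([
  [[1, 0, 0, -0.1, 0], [1, -0.68, 0, -0.1, 0], [1, -0.68, 0, -0.1, 0], [1, -0.68, 0, -0.05, 0], [1, -0.68, 0, 0.017, 0], [1, -0.68, 0, 0.017, 0], [1, -0.68, 0, 0.017, 0], [1, -0.68, 0, 0.017, 0]],
])

```text
t: 7.02
ee_pos: [625.6, -29.0, 69.0]
ee_rot: [0.724, 0.69, 0.0, 0.001]
ft_force: [-5.2, -1.6, 13.3]
grip_width: -0.1
gripper_force: 6.6
```

Request:
drive_tool([
  [[1, 0, 0, -0.1, 0], [1, -0.167, 0, -0.1, 0], [1, -0.167, 0, -0.1, 0], [1, -0.167, 0, -0.05, 0], [1, -0.167, 0, 0, 0], [1, -0.167, 0, 0, 0], [1, -0.167, 0, 0, 0], [1, -0.167, 0, 0, 0]],
])

```text
t: 8.02
ee_pos: [625.0, -39.4, 69.5]
ee_rot: [0.724, 0.69, 0.001, 0.001]
ft_force: [-7.0, 0.6, 17.3]
grip_width: -0.0
gripper_force: 8.8
```

Request:
drive_tool([
  [[1, 0, 0, -0.1, 0], [1, -0.167, 0, -0.1, 0], [1, -0.167, 0, -0.1, 0], [1, -0.167, 0, -0.05, 0], [1, -0.167, 0, 0, 0], [1, -0.167, 0, 0, 0], [1, -0.167, 0, 0, 0], [1, -0.167, 0, 0, 0]],
])

```text
t: 9.02
ee_pos: [624.4, -49.6, 69.7]
ee_rot: [0.724, 0.69, 0.0, 0.001]
ft_force: [-7.9, -0.4, 18.0]
grip_width: -0.1
gripper_force: 9.3
```

Request:
drive_tool([
  [[1, 0, 0, -0.1, 0], [1, -0.167, 0, -0.1, 0], [1, -0.167, 0, -0.1, 0], [1, -0.167, 0, -0.05, 0], [1, -0.167, 0, 0, 0], [1, -0.167, 0, 0, 0], [1, -0.167, 0, 0, 0], [1, -0.167, 0, 0, 0]],
])

```text
t: 10.02
ee_pos: [623.9, -59.7, 69.7]
ee_rot: [0.724, 0.69, 0.0, 0.001]
ft_force: [-6.8, -1.0, 18.4]
grip_width: -0.2
gripper_force: 9.4
```

Request:
drive_tool([
  [[1, 0, 0, -0.1, 0], [1, -0.167, 0, -0.1, 0], [1, -0.167, 0, -0.1, 0], [1, -0.167, 0, -0.05, 0], [1, -0.167, 0, 0, 0], [1, -0.167, 0, 0, 0], [1, -0.167, 0, 0, 0], [1, -0.167, 0, 0, 0]],
])

```text
t: 11.02
ee_pos: [623.4, -69.7, 69.6]
ee_rot: [0.724, 0.69, 0.0, 0.001]
ft_force: [-7.5, -1.6, 18.2]
grip_width: 0.0
gripper_force: 9.1
```

Request:
drive_tool([
  [[1, 0, 0, -0.1, 0], [1, -0.167, 0, -0.1, 0], [1, -0.167, 0, -0.1, 0], [1, -0.167, 0, -0.05, 0], [1, -0.167, 0, 0, 0], [1, -0.167, 0, 0, 0], [1, -0.167, 0, 0, 0], [1, -0.167, 0, 0, 0]],
])

```text
t: 12.02
ee_pos: [622.9, -79.9, 69.1]
ee_rot: [0.724, 0.689, 0.0, 0.001]
ft_force: [-6.1, -1.2, 16.0]
grip_width: 0.3
gripper_force: 7.8
```

Request:
drive_tool([
  [[1, 0, 0, -0.1, 0], [1, -0.167, 0, -0.1, 0], [1, -0.167, 0, -0.1, 0], [1, -0.167, 0, -0.05, 0], [1, -0.167, 0, 0, 0], [1, -0.167, 0, 0, 0], [1, -0.167, 0, 0, 0], [1, -0.167, 0, 0, 0]],
])

```text
t: 13.02
ee_pos: [622.5, -90.0, 68.6]
ee_rot: [0.724, 0.689, -0.0, 0.001]
ft_force: [-4.6, -1.0, 13.1]
grip_width: 0.0
gripper_force: 6.0
```

Request:
drive_tool([
  [[1, 0, 0, -0.1, 0], [1, -0.167, 0, -0.1, 0], [1, -0.167, 0, -0.1, 0], [1, -0.167, 0, -0.05, 0], [1, -0.167, 0, 0, 0], [1, -0.167, 0, 0, 0], [1, -0.167, 0, 0, 0], [1, -0.167, 0, 0, 0]],
])

```text
t: 14.02
ee_pos: [622.0, -99.9, 68.0]
ee_rot: [0.724, 0.689, -0.0, 0.001]
ft_force: [-3.7, -1.7, 8.2]
grip_width: 0.1
gripper_force: 4.4
```

The force profile is symmetric about world y ≈ -57 (a plateau from -40 to -75, with equal force of 13 N at -29 and -90). That puts the rail at riser y ≈ -38. Next I'll go above the mortar.

Request:
drive_tool([
  [[1, 0, 0, -0.8, 0], [0.5, 0.5, -0.3, -1.5, 0], [0, 5.9, -3.77, -1.5, 0], [0, 5.9, -3.77, -1.5, 0], [0, 5.9, -3.77, -1.5, 0], [0, 5.9, -3.77, -1.5, 0], [0, 5.9, -3.77, -1.5, 0], [0, 5.9, -3.77, -1.5, 0], [0, 5.9, -3.77, -1.5, 0], [0, 5.9, -3.77, -1.2, 0], [0, 5.9, -3.77, -1.2, 0], [0, 5.9, -3.77, -1.2, 0]],
])

```text
t: 15.52
ee_pos: [413.7, 264.7, 139.1]
ee_rot: [0.725, 0.689, -0.0, 0.0]
ft_force: [-0.4, -0.3, 0.0]
grip_width: 85.6
gripper_force: 0.0
```

```bash
python3 -c "
from h import *
s=bot.state();print(s['ee_pos'],s['grip_width'])
im=snap('scene','pics/s2.png');a=cv2.resize(im[70:200,310:460],None,fx=4,fy=4,interpolation=cv2.INTER_CUBIC);cv2.imwrite('pics/s2c.png',a[:,:,::-1])
e=s['ee_pos'];print(proj('scene',e),proj('scene',[e[0],e[1],70]),proj('scene',[e[0],e[1],8]))
"
```

```text
[413.67040191 264.70737066 139.10516903] 85.59208025480713
[382.32550534 132.54216841] [379.61862653 151.50849642] [377.40330504 167.01264558]
```

View pics/s2c.png

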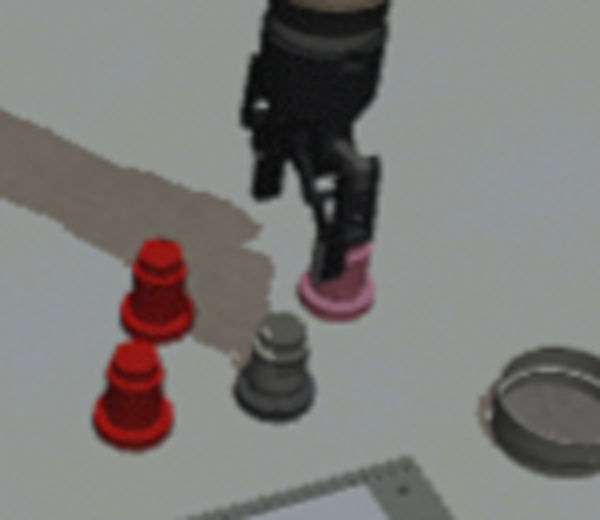

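The grey mortar at crop (278,370) sits directly under the open fingers, and the projected TCP agrees within about 1 px. I'll descend and grip.

Request:
drive_tool([
  [[0, 0, 0, 0.9, 0], [0, 0, 0, 1.6, 0], [0, 0, 0, 1.95, 0], [0, 0, 0, 1.98, 0], [0, 0, 0, 1.98, 0], [0.4, 0, 0, 1.98, 0], [0.6, 0, 0, 1.98, 0], [0.7, 0, 0, 1.98, 0], [0.7, 0, 0, 1.98, 0], [0.7, 0, 0, 1.98, 0]],
], squeeze=60)

```text
t: 16.82
ee_pos: [412.8, 265.7, 21.1]
ee_rot: [0.724, 0.69, 0.0, -0.001]
ft_force: [-4.1, -0.0, 6.6]
grip_width: 40.6
gripper_force: 60.6
```

Request:
drive_tool([
  [[0.7, 0, 0, -0.2, 0], [0.7, 0, 0, -0.8, 0], [0.7, 0, 0, -1.5, 0], [0.7, -0.3, 0.2, -2.1, 0], [0.7, -0.8, 0.6, -2.4, 0], [0.7, -1.4, 1.0, -2.4, 0], [0.7, -2.0, 1.45, -2.4, 0], [0.7, -2.6, 1.9, -2.4, 0], [0.7, -3.2, 2.3, -2.4, 0], [0.7, -3.8, 2.75, -2.4, 0], [0.7, -4.4, 3.2, -2.4, 0], [0.7, -4.9, 3.55, -2.3, 0], [0.7, -5.2, 3.77, -2.0, 0], [0.7, -5.2, 3.77, -1.7, 0], [0.7, -5.2, 3.77, -1.4, 0], [0.7, -5.2, 3.77, -1.4, 0], [0.7, -5.2, 3.77, -1.4, 0], [0.7, -5.2, 3.77, -1.4, 0]],
])

```text
t: 19.08
ee_pos: [624.5, -57.2, 105.3]
ee_rot: [0.724, 0.69, 0.001, 0.001]
ft_force: [0.2, 0.7, -9.2]
grip_width: 40.4
gripper_force: 63.2
```

```bash
python3 -c "
from h import *
s=bot.state();e=s['ee_pos'];print(e,s['grip_width'],s['ft_force'],s['ee_rot'])
im=snap('scene','pics/s3.png');a=cv2.resize(im[130:280,210:410],None,fx=4,fy=4,interpolation=cv2.INTER_CUBIC);cv2.imwrite('pics/s3c.png',a[:,:,::-1])
b=e[2]-21
for h in(0,7,70): print((proj('scene',[e[0],e[1],b+h])-[210,130])*4)
"
```

```text
[624.4994189  -57.1586828  105.25814953] 40.43668486120623 [ 0.20353387  0.68227387 -9.22484735] [7.24042866e-01 6.89754335e-01 6.19328299e-04 7.08472960e-04]
[356.19917897 446.11218653]
[355.49851557 439.16912554]
[348.77549959 372.52424619]
```

View pics/s3c.png

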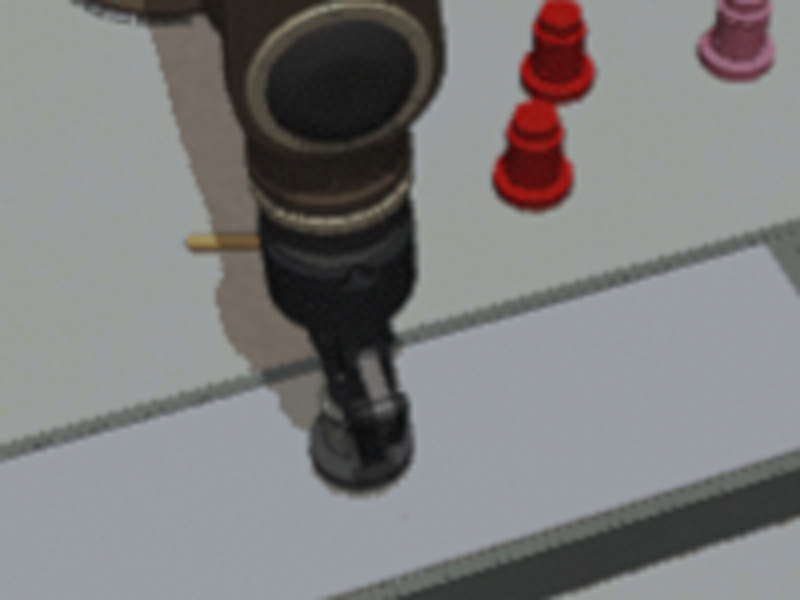

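The mortar is held upright over the sheet, with its foot at crop (362,448), which matches the prediction. Now I'll lower it slowly.

Request:
drive_tool([
  [[0.7, 0, 0, 0.1, 0], [0.7, 0, 0, 0.17, 0], [0.7, 0, 0, 0.2, 0], [0.7, 0, 0, 0.22, 0], [0.7, 0, 0, 0.23, 0], [0.7, 0, 0, 0.24, 0], [0.7, 0, 0, 0.24, 0], [0.7, 0, 0, 0.24, 0]],
])

```text
t: 20.12
ee_pos: [623.8, -57.5, 90.8]
ee_rot: [0.724, 0.69, 0.0, 0.0]
ft_force: [-5.4, 0.3, 1.4]
grip_width: 40.6
gripper_force: 64.2
```

Request:
drive_tool([
  [[0.6, 0, 0, 0, 0], [0.45, 0, 0, 0, 0], [0.3, 0, 0, 0, 0], [0.2, 0, 0, 0, 0], [0.1, 0, 0, 0, 0], [0.1, 0, 0, -0.3, 0], [0.1, 0, 0, -0.8, 0], [0.1, 0, 0, -1.3, 0], [1, 0, 0, -1.5, 0], [1, 0, 0, -1.5, 0], [1, 0, 0, -1.5, 0], [1, 0, 0, -1.5, 0], [1, 0, 0, -1.5, 0]],
])

```text
t: 21.75
ee_pos: [623.6, -57.4, 178.8]
ee_rot: [0.724, 0.69, -0.0, -0.001]
ft_force: [-0.2, -0.4, -0.0]
grip_width: 0.0
gripper_force: 0.0
```

```bash
python3 -c "
from h import *
s=bot.state();e=s['ee_pos'];print(e,s['grip_width'],s['ft_force'])
im=snap('scene','pics/s4.png');a=cv2.resize(im[130:280,210:410],None,fx=4,fy=4,interpolation=cv2.INTER_CUBIC);cv2.imwrite('pics/s4c.png',a[:,:,::-1])
for h in(70,77,140): print((proj('scene',[e[0],e[1],h])-[210,130])*4)
"
```

```text
[623.5800863  -57.40451819 178.82881172] 0.03285672711188147 [-0.23544587 -0.35466134 -0.02833374]
[356.65615624 458.89933625]
[355.9674934  452.12720988]
[349.36522888 387.1787575 ]
```

View pics/s4c.png

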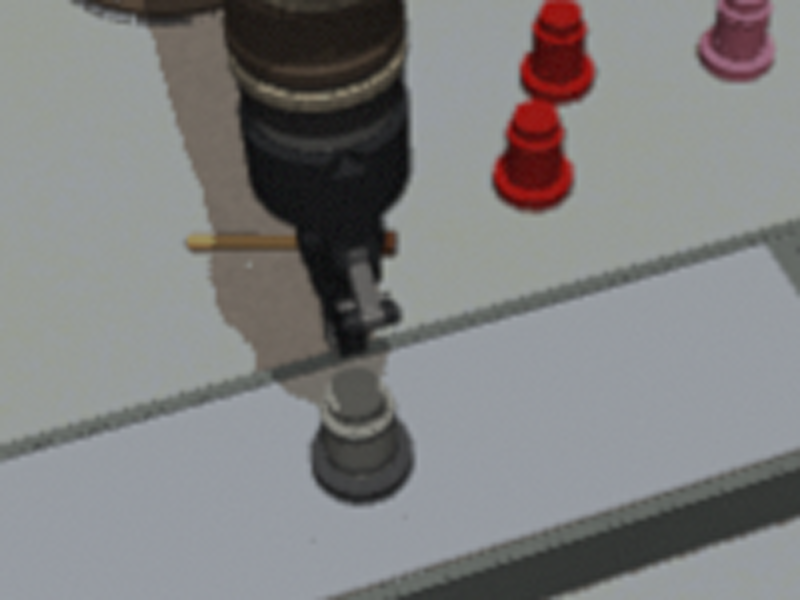

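The mortar stands by itself, upright, with its head at crop (356,383). The fingertips are shut directly above it. Now I'll press.

Request:
drive_tool([
  [[1, 0, 0, 0.4, 0], [1, 0, 0, 0.58, 0], [1, 0, 0, 0.62, 0], [1, 0, 0, 0.64, 0], [1, 0, 0, 0.65, 0], [1, 0, 0, 0.66, 0], [1, 0, 0, 0.66, 0], [1, 0, 0, 0.66, 0]],
])

```text
t: 22.8
ee_pos: [624.0, -57.4, 140.2]
ee_rot: [0.724, 0.69, 0.0, 0.0]
ft_force: [-0.1, -0.1, -0.1]
grip_width: -0.1
gripper_force: 0.0
```

Request:
drive_tool([
  [[1, 0, 0, 0.015, 0], [1, 0, 0, 0.03, 0], [1, 0, 0, 0.03, 0], [1, 0, 0, 0.03, 0]],
])

```text
t: 23.3
ee_pos: [624.1, -57.5, 139.7]
ee_rot: [0.724, 0.69, 0.0, 0.001]
ft_force: [-3.0, 0.2, 7.4]
grip_width: 0.5
gripper_force: 3.6
```

Request:
drive_tool([
  [[1, 0, 0, 0.012, 0], [1, 0, 0, 0.022, 0], [1, 0, 0, 0.022, 0], [1, 0, 0, 0.022, 0], [1, 0, 0, 0.022, 0], [1, 0, 0, 0.022, 0]],
])

```text
t: 24.05
ee_pos: [624.2, -57.5, 139.6]
ee_rot: [0.724, 0.69, 0.001, 0.001]
ft_force: [-4.8, 1.0, 13.9]
grip_width: -0.2
gripper_force: 6.7
```

Request:
drive_tool([
  [[1, 0, 0, 0.002, 0], [1, 0, 0, 0.002, 0], [1, 0, 0, 0.002, 0], [1, 0, 0, 0.002, 0], [1, 0, 0, 0.002, 0]],
])

```text
t: 24.68
ee_pos: [624.2, -57.5, 139.7]
ee_rot: [0.724, 0.69, 0.001, 0.001]
ft_force: [-5.2, 0.4, 13.8]
grip_width: 0.2
gripper_force: 7.0
```

Request:
drive_tool([
  [[1, 0, 0, -0.05, 0], [1, 0, 0, -0.1, 0], [1, 0, 0, -0.6, 0], [1, 0, 0, -1.5, 0], [1, 0, -1.0, -2, 0], [1, 0, -2, -2, 0], [1, 0, -3, -2, 0], [1, 0, -3, -2, 0], [1, 0, -3, -2, 0], [1, 0, -3, -2, 0]],
])

```text
t: 25.92
ee_pos: [445.4, -48.7, 256.6]
ee_rot: [0.724, 0.69, -0.0, -0.0]
ft_force: [1.0, 0.3, -1.1]
grip_width: -0.1
gripper_force: 0.0
```

```bash
python3 -c "
from h import *
im=snap('scene','pics/s5.png');a=cv2.resize(im[170:280,240:400],None,fx=5,fy=5,interpolation=cv2.INTER_CUBIC);cv2.imwrite('pics/s5c.png',a[:,:,::-1])
print([((proj('scene',[624,-57.4,h])-[240,170])*5).round() for h in(70,77,140)])
"
```

```text
[array([296., 374.]), array([295., 366.]), array([287., 285.])]
```

View pics/s5c.png

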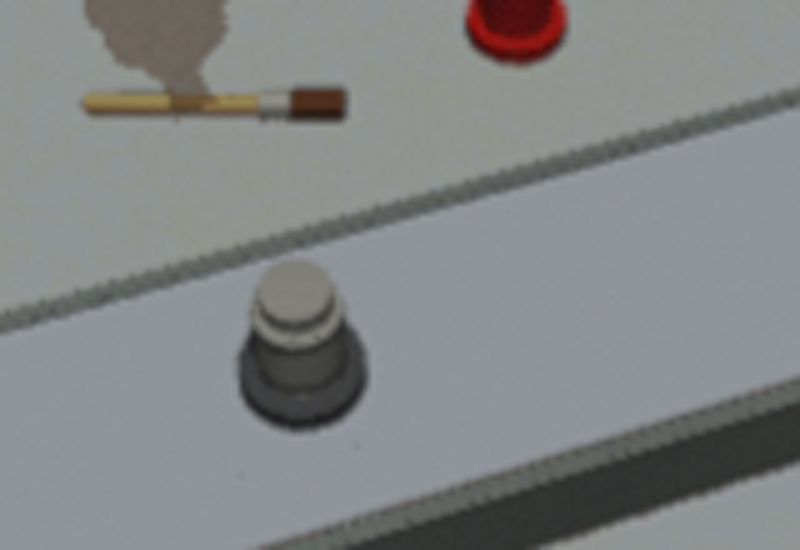

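The mortar stands upright by itself, with its foot at crop (303,372). Under the 14 N press the TCP height changed by only about 0.1 mm.

```bash
python3 -c "
from plant import job
print(job.close_job())"
```

```text
the job is handed in; nothing more can be done
None
```

The job is handed in: the steel mortar stands upright by itself on the sheet over the hidden rail (riser y about -38 mm), it held firm under a press of about 14 N, and nothing else was touched; no verdict was returned.

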